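# Open the cam lock and push the sample carriage home

### The arm

A 6-joint arm with a two-finger parallel gripper is mounted at the origin on the work surface. World frame = base frame: x ahead of the robot, y to its left, z up, the work surface at z = 0. Lengths are in m, angles in rad, forces in N, time in s.
With the tool pointing down it reaches from about 0.35 to 0.85 m from the base axis. Payload 8.1 kg.
Tool frame: the origin (TCP) lies midway between the tips of the shut fingers; the grasp point (between the pads) lies 19 mm behind it; z points along the fingers, x is the direction in which the jaws open and shut, and the axes are right-handed (so a half turn about z gives the same grasp; the last joint's range is limited). The gripper opens to 85 mm and grips with 20 to 120 N. Pads are 22 mm wide; open, the fingers measure 114 mm over their backs; the gripper's body (76 mm by 85 mm) begins 54 mm behind the grasp point. The pads swing forward as they close: fully open they stand 13 mm farther back than shut.
Start: joints at [-1.239, 0.13, 1.488, -0, 1.523, -0.085], TCP at [0.243, -0.549, 0.231] pointing down, gripper open.
Joint ranges: [-2.96, 2.96], [-0.89, 2.26], [0.02, 2.5], [-1.34, 4.48], [0, 2.73], [-2.66, 2.66]. Speed limits (rad/s): [2.39, 2.39, 2.79, 3.14, 3.14, 3.14].

### API

Orientations are given as a unit quaternion [x, y, z, w].
In Python, from station import sense, grab_frame, sign_off gives the robot as it stands. The module is installed in compiled form; this text tells all that it offers.
- The arm moves only by the tool step_arm, never from a script. Its argument "moves" is a list of rows, each a list of 2 entries, a list of its own where there are three numbers: the shift along the tool's x, y, z in units of 30 mm (1.0 is 30 mm), then the turn, a rotation vector about the tool's x, y, z in units of 10 degrees (1.0 is 10 degrees). A call has 1 to 20 rows; each row shifts and turns the pose as measured when the row begins, along the tool's axes as they then stand; what a row does not reach is not made up. A row lasts 1/8 s, in which the tool goes at most 62.5 mm and 10.7 degrees, less where a joint would pass 70% of its speed; a pose out of reach is approached as far as the arm can. A call is refused whole if a number of a shift passes 1 or a number of a turn 1, either way. A call with a gripper value outside its range is refused whole. "jaw" is the closure, from -1 (fully open) to 1 (shut), so that 0 is half open, set as the call begins (left out, the last holds). The fingers move at their own pace and stop on an object; the grip force is fixed at half the most. Time passes only in rows, so rows that do not move let the fingers close. It gives the time, the measured TCP pose, the force and the opening at its end, in the units of the state.
- sense(): the state, without advancing time (a new reading comes with each control period).
- grab_frame(name): name is "side" or "top" or "wrist"; returns a dict with "frame" (384x512x3 uint8, red, green, blue), "range_z" (384x512 float32, m along the optical axis (not along the pixel's ray), 0 where there is no reading), "intrinsics" (3x3 intrinsics, pixels), "world_to_cam" (4x4, takes a point from world to camera coordinates); the wrist camera has in their place "mount" (4x4, takes a point from camera to tool coordinates, whose origin is the TCP and whose axes are the tool frame's). Camera axes: x right, y up, looking along -z (the intrinsics and any distortion apply to the point x, -y, -z); pixel columns grow to the right and rows downward; lengths in m; the calibration is good to about 2 mm. The wrist camera is an equidistant fisheye: a pixel r from the principal point sees the ray r / f radians off the axis. A picture is of the moment at which its call begins: read the wrist's pose just before it.
- sign_off(): hands the job in, once; it reports no verdict.
The state is a dict: "time": time; "joint_pos": joint angles; "dq": joint speeds; "effort": joint torques, N m; "tcp_pos": TCP position; "orientation": TCP orientation; "force": force on the tool from outside, world axes, zero at the start; "moment": the same for the moment, N m; "opening": opening from 0.0 (shut) to 1.0 (fully open).
Only numpy, scipy, OpenCV 4.12 (cv2) and the standard library are available. Lean on these libraries where they do the work, as an engineer would, in place of code of your own. Each camera call takes 0.05 s, during which the arm holds its last target.

### The job

Load the sample into the bench photometer. First turn the brass cam plate by pushing its red lever sideways until the notch in its rim faces the carriage's nose and the lever stands over the green mark; only then push the yellow plate so that the carriage goes fully home, with the amber vial still standing in its seat between the lamp and the detector. Nothing is to be gripped, just push with the fingertips: do not touch or lift the vial, leave the other glassware where it stands, and finish clear of everything.

Things in the scene. Friction and masses are not known exactly. Their poses are not given: they have to be found in the camera images.
- photometer: Fixed bench photometer, white base plate 310 x 200 x 12 mm. Origin: centre of its underside. +x: the way the carriage is pushed home; +y: left of that; z up. In this frame (mm): cam pivot at (75, 0), green mark at (75, 85), two fixed heads (grey detector, blue lamp; 44 along x, 34 along y, tops 90 above the bench) at (-28, 66) and (-28, -66).
- cam (a joint): Cam plate angle, rad. 0 = low point: notch faces the nose, lever along the photometer's +y over the green mark. Positive = clockwise from above (rim blocks the nose). Starts at 0.9 to 1.9: push the lever anticlockwise. It can overrun to -0.7. Friction holds it where left; about 2 N at the lever turns it. The 20 mm nose passes the 40 mm notch within 0.15 of 0.
- cam_axis (a point): Centre of the cam plate on its pivot axis, at the plate's top face, 42 mm above the bench. The plate is a disc of 60 mm radius, 12 mm thick, brass. A 22 mm wide boss stands 10 mm proud at the centre.
- lever_post (a point): The upright red post at the end of the cam's lever: 18 mm diameter, its axis 85 mm from the pivot. This point is on the post's axis, 80 mm above the bench; the post stands free from 48 mm (top of the lever arm) to 100 mm above the bench. Push it sideways, along its circle about the pivot.
- carriage (a joint): How far the carriage has been pushed, m: 0 = at the start, 0.050 = fully home against its stop. Moves along the photometer's +x. About 2 N plus a little damping. With the notch not facing it, the nose meets the cam rim after 8 mm.
- push_plate (a point): Centre of the rear face of the yellow push plate at the carriage's rear end, 55 mm above the bench. The face looks along the photometer's -x, is 64 mm wide, from 20 to 80 mm above the bench. Behind it is only the base plate (12 mm high, reaching 20 mm past the face). The carriage is 90 mm long.
- vial_seat (a point): Centre of the floor of the vial's square seat on the carriage, 30 mm above the bench and 57 mm ahead of the push plate's rear face. The seat is 32 mm wide inside, with black walls 16 mm high.
- vial_foot (a point): Centre of the underside of the loose amber vial with white cap, 28 mm diameter, 62 mm tall, 50 g, z along its axis. It stands in the seat (top 92 mm above the bench) and rides with the carriage.
- reagent: Bystander: white plastic reagent bottle with red cap, 56 mm diameter, 100 mm tall. Origin at its underside.
- beaker: Bystander: small glass beaker, 68 mm diameter, 85 mm tall. Origin at its underside.
- blue_jar: Bystander: white jar with blue cap, 56 mm diameter, 85 mm tall. Origin at its underside.
- vial: The same loose vial as a body; origin at the centre of its underside.
Things that resemble listed ones, but are neither listed nor needed, are in the scene too. What is meant by the vial is not purple, and is the larger of those in its own colour.

How it is judged:
On the way, in this order (a step that is already met when the one before it is completed fails the run):
1. the cam is at its low point (within 0.15 rad) while the carriage is still back (value of joint cam between -0.15 and 0.15 rad and value of joint carriage below 0.006 m), for 0.3 s.
2. the carriage is pushed fully home with the cam at its low point (value of joint cam between -0.2 and 0.2 rad and value of joint carriage above 0.046 m), for 0.2 s.
At the end, for the whole second after the job is handed in: Carriage at least 46 mm forward of its 50 mm travel, cam within 0.2 rad of its low point, vial upright (within 0.15 rad) on the floor of its seat (within 9 mm) and at rest (all of step 2 and distance between vial_foot and vial_seat below 0.009 m and angle between vial_foot's own z axis and vertical below 0.15 rad and linear speed of vial below 0.02 m/s); the robot touches nothing.
It fails at once if the carriage was pushed before the cam was at its low point (value of joint carriage above 0.006 m and not (value of joint cam between -0.2 and 0.2 rad)).
It fails at once if the vial was touched by the robot (contact force between any of the arm, the fingers and vial above 0.5 N).
It fails at once if the vial was lifted or tipped (z of vial_foot in the frame of vial_seat above 0.012 m or angle between vial_foot's own z axis and vertical above 0.35 rad).
It fails at once if another piece of glassware was moved or lifted (more than 15 mm) (distance of any of reagent, beaker, blue_jar from where it was at the start of the episode above 0.015 m).
It also fails if it takes over 58 s, if anything falls off the work surface, if the arm or the gripper's body presses on something with over 40 N, if the wrist force passes 120 N, or if a joint passes its speed limit or range.

## Working session

There is one attempt and no reset: what is moved stays moved. The work goes in short steps, Python scripts to look and compute and a tool call to move; the robot and the scene stay as the last step left them, time stands still between calls to the robot, and variables do not carry over. Pictures are saved under pics/ and viewed, and the job is handed in when it is done.

Besides the shell and the picture viewer there is one more tool, called after ">>>" as name([rows], argument=value, ...), one row to a line, values as JSON. step_arm: Moves the arm, as the interface text tells. Its arguments: {"type":"object","properties":{"moves":{"type":"array"},"jaw":{"type":"number"}},"required":["moves"]}

```bash
mkdir -p pics
cat > h.py <<'E'
import numpy as np, cv2
from station import sense, grab_frame
def save(n,out):
    f=grab_frame(n); cv2.imwrite('pics/'+out+'.png',f['frame'][:,:,::-1]); np.savez('pics/'+out+'.npz',**f); return f
def pix2world(f,u,v,z):
    K=f['intrinsics'];T=np.linalg.inv(f['world_to_cam'])
    d=np.linalg.inv(K)@np.array([u,v,1.]); d=T[:3,:3]@np.array([d[0],-d[1],-d[2]]); o=T[:3,3]
    return o+d*(z-o[2])/d[2]
def cloud(f):
    K=f['intrinsics'];T=np.linalg.inv(f['world_to_cam']);Z=f['range_z']
    v,u=np.mgrid[:Z.shape[0],:Z.shape[1]]
    p=np.stack([(u-K[0,2])/K[0,0]*Z,-(v-K[1,2])/K[1,1]*Z,-Z],-1)
    return p@T[:3,:3].T+T[:3,3]
E
python3 - <<'E'
from h import *
s=sense();print({k:np.round(v,3) for k,v in s.items()})
for n in('top','side'):
    f=save(n,n+'0');print(f['world_to_cam'].round(3),f['intrinsics'].round(1),f.keys())
E
```

```text
{'time': np.float64(0.0), 'joint_pos': array([-1.239,  0.131,  1.489, -0.   ,  1.523, -0.085]), 'dq': array([-0.001,  0.001, -0.   ,  0.   ,  0.001, -0.001]), 'effort': array([-2.0000e-03, -5.6938e+01, -5.0057e+01, -1.0000e-03,  1.5000e-02,
       -0.0000e+00]), 'tcp_pos': array([ 0.243, -0.548,  0.23 ]), 'orientation': array([ 0.838, -0.546, -0.001, -0.001]), 'force': array([ 0.053,  1.034, -0.579]), 'moment': array([-0.05 ,  0.002,  0.005]), 'opening': np.float64(1.002)}
[[ 0.002 -1.     0.009  0.122]
 [ 0.997  0.003  0.077 -0.613]
 [-0.077  0.009  0.997 -1.117]
 [ 0.     0.     0.     1.   ]] [[382.7   0.  250.9]
 [  0.  382.7 190. ]
 [  0.    0.    1. ]] dict_keys(['frame', 'range_z', 'intrinsics', 'world_to_cam'])
[[-0.831 -0.556 -0.006  0.568]
 [ 0.416 -0.63   0.656 -0.222]
 [-0.368  0.543  0.755 -0.686]
 [ 0.     0.     0.     1.   ]] [[353.9   0.  257.6]
 [  0.  353.9 187.3]
 [  0.    0.    1. ]] dict_keys(['frame', 'range_z', 'intrinsics', 'world_to_cam'])
```

View pics/top0.png

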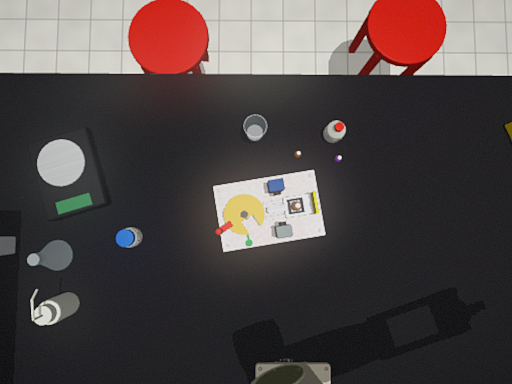

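View pics/side0.png

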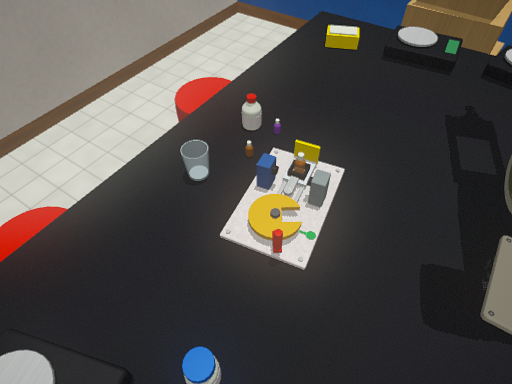

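Run:
```python
from h import *
f=dict(np.load('pics/top0.npz'));im=f['frame'];P=cloud(f)
cv2.imwrite('pics/crop0.png',cv2.resize(im[160:260,200:340,::-1],None,fx=5.5,fy=5.5,interpolation=cv2.INTER_CUBIC))
hsv=cv2.cvtColor(im,cv2.COLOR_RGB2HSV)
roi=np.zeros(im.shape[:2],bool);roi[160:260,200:340]=1
H,S,V=[hsv[...,i].astype(int) for i in range(3)]
# base plate: white mask low z
m=roi&(P[...,2]<0.02)&(P[...,2]>0.006)&(V>90)
m2=roi&(V>90)
c=max(cv2.findContours(cv2.morphologyEx(m2.astype(np.uint8),cv2.MORPH_CLOSE,np.ones((9,9))),0,2)[0],key=cv2.contourArea)
r=cv2.minAreaRect(c);print(r)
for q in cv2.boxPoints(r):print(pix2world(f,*q,0.012).round(4))
def rep(n,m,z):
    v,u=np.nonzero(m&roi);print(n,len(u),u.mean(),v.mean(),pix2world(f,u.mean(),v.mean(),z).round(4),'depthmed',np.median(P[m&roi],axis=0).round(4))
rep('red',((H<6)|(H>174))&(S>150)&(V>80),.09)
rep('green',(H>45)&(H<80)&(S>120),.012)
rep('brass',(H>18)&(H<28)&(S>120)&(np.mgrid[:384,:512][1]<275),.042)
rep('yellow',(H>22)&(H<34)&(S>150)&(np.mgrid[:384,:512][1]>300),.08)
rep('blue',(H>105)&(H<125)&(S>120),.09)
```

```text
((266.3822937011719, 210.5198211669922), (67.73031616210938, 108.80447387695312), 80.43990325927734)
[0.6248 0.255  0.012 ]
[ 0.6806 -0.0687  0.012 ]
[ 0.4798 -0.1002  0.012 ]
[0.426  0.2195 0.012 ]
red 93 222.89247311827958 228.08602150537635 [0.5012 0.2017 0.09  ] depthmed [0.5005 0.204  0.051 ]
green 27 248.44444444444446 242.37037037037038 [0.4572 0.1303 0.012 ] depthmed [0.4556 0.1316 0.0132]
brass 930 242.46344086021506 211.3516129032258 [0.5488 0.1481 0.042 ] depthmed [0.5526 0.1525 0.0431]
yellow 60 314.76666666666665 202.23333333333332 [ 0.5741 -0.0567  0.08  ] depthmed [ 0.5747 -0.0571  0.0808]
blue 113 276.95575221238937 183.78761061946904 [0.6252 0.0509 0.09  ] depthmed [0.6248 0.0481 0.0908]
```

View pics/crop0.png

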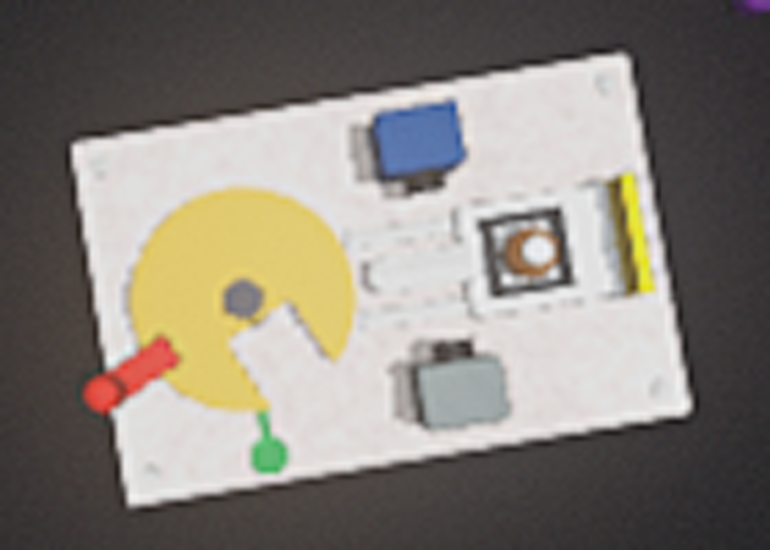

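Run:
```python
from h import *
f=dict(np.load('pics/top0.npz'));g=dict(np.load('pics/side0.npz'))
for n,x,y,z in [('post',100,392,.1),('boss',243,298,.052),('green',268,455,.012),('plateT',627,178,.08),('plateB',647,290,.08),('vialcap',540,252,.092),
 ('c1',75,143,.012),('c2',628,55,.012),('c3',690,410,.012),('c4',130,505,.012)]:
    print(n,pix2world(f,199.6+x/5.5,159.6+y/5.5,z).round(4))
im=g['frame']
cv2.imwrite('pics/scrop0.png',cv2.resize(im[135:275,210:360,::-1],None,fx=4,fy=4,interpolation=cv2.INTER_CUBIC))
```

```text
post [0.4937 0.215  0.1   ]
boss [0.5415 0.1441 0.052 ]
green [0.4574 0.1307 0.012 ]
plateT [ 0.6032 -0.0537  0.08  ]
plateB [ 0.5456 -0.0634  0.08  ]
vialcap [ 0.5646 -0.007   0.092 ]
c1 [0.6266 0.2366 0.012 ]
c2 [ 0.676  -0.0668  0.012 ]
c3 [ 0.4819 -0.0984  0.012 ]
c4 [0.4305 0.2051 0.012 ]
```

View pics/scrop0.png

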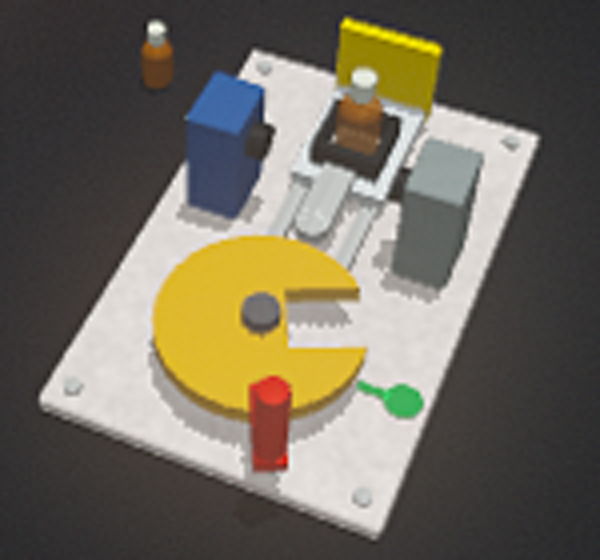

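>>> step_arm([
  [[-1,-0.97,0],[0,0,0]],
  [[-1,-0.97,0],[0,0,0]],
  [[-1,-0.97,0],[0,0,0]],
  [[-1,-0.97,0],[0,0,0]],
  [[-1,-0.97,0],[0,0,0]],
  [[-1,-0.97,0],[0,0,0]],
  [[-1,-0.97,0],[0,0,0]],
  [[-1,-0.97,0],[0,0,0]],
  [[-1,-0.97,0],[0,0,0]],
  [[-1,-0.97,0],[0,0,0]],
  [[-1,-0.97,0],[0,0,0]],
  [[-1,-0.97,0],[0,0,0]],
  [[-1,-0.97,0],[0,0,0]],
  [[-1,-0.97,0],[0,0,0]],
  [[-1,-0.97,0],[0,0,0]],
  [[-1,-0.97,0],[0,0,0]],
  [[-1,-0.97,0],[0,0,0]],
  [[-1,-0.97,0],[0,0,0]],
], jaw=1)

```text
time: 2.35
tcp_pos: [0.5068, 0.1802, 0.2259]
orientation: [0.837, -0.548, -0.005, -0.001]
force: [0.2, 0.1, 1.0]
opening: 0.003
```

>>> step_arm([
  [[0,0,0],[0,0,-1]],
  [[0,0,0],[0,0,-1]],
  [[0,0,0],[0,0,-1]],
  [[0,0,0],[0,0,-1]],
  [[0,0,0],[0,0,-1]],
  [[0,0,0],[0,0,-1]],
  [[0,0,0],[0,0,-1]],
  [[0,0,0],[0,0,-1]],
  [[0,0,0],[0,0,-1]],
  [[0,0,0],[0,0,-1]],
  [[0,0,0],[0,0,0]],
])

```text
time: 3.72
tcp_pos: [0.5033, 0.1831, 0.2191]
orientation: [0.948, 0.317, -0.008, -0.005]
force: [0.1, 0.6, 0.2]
opening: -0.005
```

```bash
cat >> h.py <<'E'
from scipy.spatial.transform import Rotation as R
def to(tgt=None,yaw=None):
    s=sense();M=R.from_quat(s['orientation']).as_matrix()
    print('t',s['time'],'tcp',s['tcp_pos'].round(4),'yaw',np.degrees(np.arctan2(M[1,0],M[0,0])).round(1),'zax',M[:,2].round(3),'F',s['force'].round(1),'open',round(float(s['opening']),3),'q',s['joint_pos'].round(2))
    if tgt is not None: print('units',(M.T@(np.array(tgt)-s['tcp_pos'])/.03).round(2))
    if yaw is not None: print('turn units',(np.degrees(np.arctan2(M[1,0],M[0,0]))-yaw)/10)
E
python3 -c "
from h import *
to((.5336,.2417,.2),33.8)"
```

```text
t 3.725 tcp [0.5033 0.1831 0.2191] yaw 37.0 zax [-0.019  0.005 -1.   ] F [0.1 0.6 0.2] open -0.005 q [ 0.25 -0.02  1.67  0.01  1.51 -0.4 ]
units [ 1.99 -0.94  0.62]
turn units 0.3226495350238864
```

>>> step_arm([
  [[1,-0.5,0],[0,0,0.3]],
  [[1,-0.5,0],[0,0,0]],
  [[0.1,0,0.8],[0,0,0]],
  [[0,0,0.8],[0,0,0]],
  [[0,0,0.8],[0,0,0]],
  [[0,0,0.8],[0,0,0]],
  [[0,0,0],[0,0,0]],
])

```text
time: 4.6
tcp_pos: [0.5357, 0.2461, 0.1185]
orientation: [0.961, 0.275, -0.01, -0.005]
force: [0.8, -1.2, -0.2]
opening: 0.001
```

```bash
python3 -c "
from h import *
to((.5336,.2417,.065),33.8)
f=save('side','s1');cv2.imwrite('pics/s1c.png',cv2.resize(f['frame'][115:315,160:400,::-1],None,fx=3,fy=3,interpolation=2))"
```

```text
t 4.6 tcp [0.5357 0.2461 0.1185] yaw 32.0 zax [-0.021  0.004 -1.   ] F [ 0.8 -1.2 -0.2] open 0.001 q [ 0.34  0.2   1.62  0.01  1.34 -0.22]
units [-0.11  0.11  1.78]
turn units -0.18241488906434533
```

View pics/s1c.png

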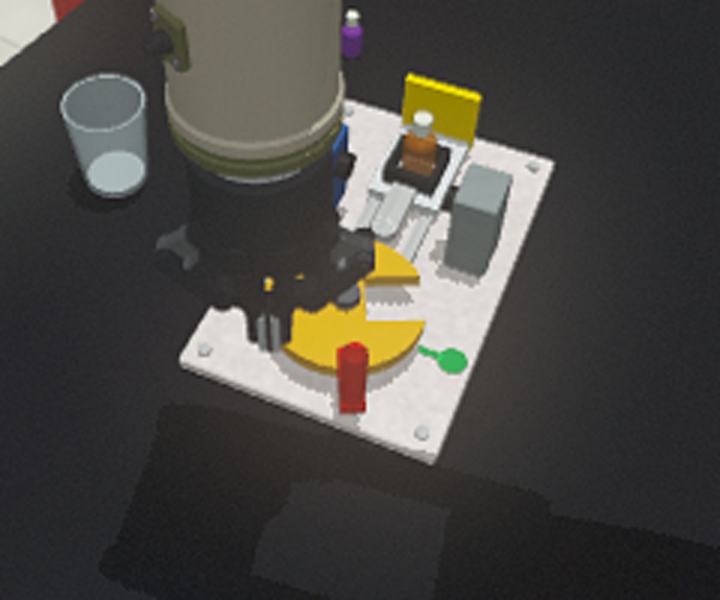

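>>> step_arm([
  [[0,0.1,0.8],[0,0,-0.2]],
  [[0,0,0.8],[0,0,0]],
  [[0,0,0.1],[0,0,0]],
])

```text
time: 5.03
tcp_pos: [0.541, 0.2453, 0.0738]
orientation: [0.957, 0.29, -0.004, -0.005]
force: [-0.2, -0.4, 1.3]
opening: -0.004
```

```bash
python3 -c "
from h import *
to((.5336,.2417,.07),33.8)
f=save('side','s2');cv2.imwrite('pics/s2c.png',cv2.resize(f['frame'][135:295,190:380,::-1],None,fx=4,fy=3.7,interpolation=2))"
```

```text
t 5.025 tcp [0.541  0.2453 0.0738] yaw 33.7 zax [-0.011  0.007 -1.   ] F [-0.2 -0.4  1.3] open -0.004 q [ 0.33  0.25  1.65  0.01  1.25 -0.26]
units [-0.27 -0.04  0.13]
turn units -0.006888458505461159
```

View pics/s2c.png

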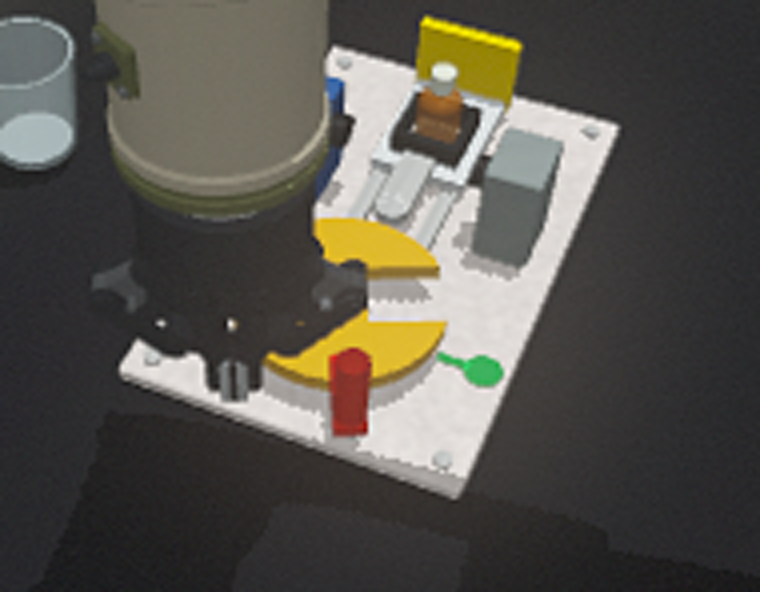

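>>> step_arm([
  [[-0.5,0,0],[0,0,0]],
  [[-0.3,0,0],[0,0,0]],
  [[-0.25,-0.04,0],[0,0,-0.5]],
  [[-0.25,-0.04,0],[0,0,-0.5]],
  [[-0.25,-0.04,0],[0,0,-0.5]],
  [[-0.25,-0.04,0],[0,0,-0.5]],
  [[0,0,0],[0,0,0]],
])

```text
time: 5.95
tcp_pos: [0.5016, 0.2182, 0.0865]
orientation: [0.891, 0.455, 0.006, -0.005]
force: [-0.2, 0.7, -0.1]
opening: 0.001
```

```bash
cat >> h.py <<'E'
piv=np.array([.5417,.1431]);px=np.array([-.161,.987]);py=np.array([-.987,-.161])
def lever(f,cam='side'):
    # red post mask; use depth cloud for points z .06-.1
    P=cloud(f);hsv=cv2.cvtColor(f['frame'],cv2.COLOR_RGB2HSV).astype(int)
    m=((hsv[...,0]<7)|(hsv[...,0]>173))&(hsv[...,1]>130)&(hsv[...,2]>50)&(P[...,2]>.03)&(P[...,2]<.12)&(np.hypot(P[...,0]-piv[0],P[...,1]-piv[1])<.12)
    for lo,hi in((.03,.052),(.055,.095),(.095,.12)):
        k=m&(P[...,2]>lo)&(P[...,2]<hi)
        if k.sum()>3:
            d=P[k].mean(0)[:2]-piv; print('red',lo,k.sum(),P[k].mean(0).round(4),'cam',np.arctan2(d@px,d@py).round(3),'r',np.hypot(*d).round(4))
def look(n):
    f=save('side',n);lever(f);g=save('top',n+'t');lever(g)
    cv2.imwrite('pics/'+n+'c.png',cv2.resize(f['frame'][135:295,190:380,::-1],None,fx=4,fy=3.7,interpolation=2))
    s=sense();d=s['tcp_pos'][:2]-piv;print('tcp in phot(pivot): px',d@px,'py',d@py,'ang',np.arctan2(d@px,d@py))
E
python3 -c "
from h import *
lever(dict(np.load('pics/side0.npz')));lever(dict(np.load('pics/top0.npz')))
to();look('s3')"
```

```text
red 0.03 38 [0.4918 0.2169 0.0466] cam 1.138 r 0.0891
red 0.055 97 [0.491  0.2189 0.0754] cam 1.143 r 0.0912
red 0.095 57 [0.4931 0.2148 0.0987] cam 1.137 r 0.0867
red 0.03 55 [0.505  0.1959 0.0484] cam 1.125 r 0.0643
red 0.055 6 [0.4957 0.2073 0.0831] cam 1.111 r 0.079
red 0.095 31 [0.4942 0.2152 0.1005] cam 1.15 r 0.0863
t 5.95 tcp [0.5016 0.2182 0.0865] yaw 54.1 zax [ 0.006  0.015 -1.   ] F [-0.2  0.7 -0.1] open 0.001 q [ 0.31  0.1   1.8   0.01  1.24 -0.64]
red 0.03 53 [0.4848 0.2047 0.047 ] cam 0.987 r 0.0838
red 0.055 99 [0.4794 0.2096 0.0764] cam 0.98 r 0.0912
red 0.095 55 [0.4812 0.2054 0.0989] cam 0.962 r 0.0868
tcp in phot(pivot): px 0.08070292205636545 py 0.02707817724520932 ang 1.2470709032556142
```

View pics/s3c.png

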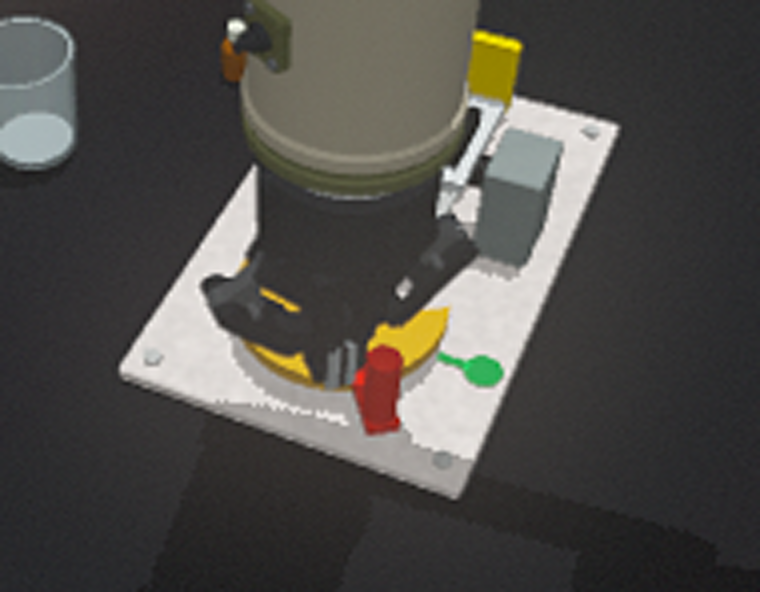

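```bash
cat >> h.py <<'E'
def plan(c0,c1,n,yaw0,yaw1,back=.023,r=.085):
    prev=sense()['tcp_pos'][:2]
    for i in range(1,n+1):
        c=c0+(c1-c0)*i/n
        rr=py*np.cos(c)+px*np.sin(c); tt=-px*np.cos(c)+py*np.sin(c)
        p=piv+r*rr-back*tt; y=np.radians(yaw0+(yaw1-yaw0)*(i-1)/n)
        d=p-prev; X=np.array([np.cos(y),np.sin(y)]);Y=np.array([X[1],-X[0]])
        print(np.round([d@X/.03,d@Y/.03],2),p.round(4),end=' ');prev=p
    print('turn/row',-(yaw1-yaw0)/n/10)
E
python3 -c "
from h import *
plan(.965,.3,8,54,85)"
```

```text
[-0.23 -0.21] [0.493  0.2165] [-0.23 -0.09] [0.4871 0.2122] [-0.23 -0.09] [0.4815 0.2074] [-0.23 -0.08] [0.4764 0.2022] [-0.23 -0.08] [0.4717 0.1965] [-0.23 -0.08] [0.4675 0.1905] [-0.23 -0.07] [0.4638 0.1842] [-0.23 -0.07] [0.4607 0.1776] turn/row -0.3875
```

>>> step_arm([
  [[0,-0.1,0.5],[0,0,0]],
  [[-0.23,-0.2,0.1],[0,0,-0.4]],
  [[-0.23,-0.09,0.1],[0,0,-0.4]],
  [[-0.23,-0.09,0.1],[0,0,-0.4]],
  [[-0.23,-0.08,0.1],[0,0,-0.4]],
  [[-0.23,-0.08,0.1],[0,0,-0.4]],
  [[-0.23,-0.08,0.1],[0,0,-0.4]],
  [[0,0,0],[0,0,0]],
])

```text
time: 7.05
tcp_pos: [0.4727, 0.204, 0.0625]
orientation: [0.775, 0.632, 0.02, -0.005]
force: [-0.8, -0.5, 1.5]
opening: 0.004
```

```bash
python3 -c "
from h import *
to();look('s4')"
```

```text
t 7.05 tcp [0.4727 0.204  0.0625] yaw 78.4 zax [ 0.024  0.033 -0.999] F [-0.8 -0.5  1.5] open 0.004 q [ 0.29  0.02  1.93  0.03  1.16 -1.09]
red 0.03 27 [0.4591 0.1855 0.0468] cam 0.635 r 0.0929
red 0.055 50 [0.4596 0.1855 0.0741] cam 0.639 r 0.0924
red 0.095 8 [0.4583 0.1816 0.0986] cam 0.594 r 0.0919
tcp in phot(pivot): px 0.07099804730529564 py 0.058239242289820026 ang 0.8838031590781237
```

View pics/s4c.png

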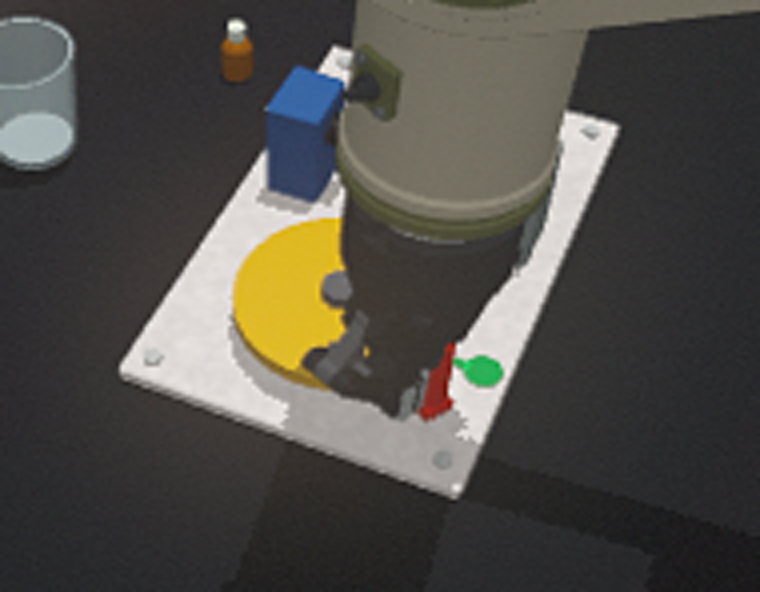

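```bash
python3 -c "
from h import *
plan(.6,.1,7,78.4,95)"
```

```text
[-0.3  -0.01] [0.4706 0.1951] [-0.19 -0.09] [0.4671 0.1899] [-0.19 -0.08] [0.4639 0.1844] [-0.2  -0.08] [0.4612 0.1788] [-0.2  -0.07] [0.4588 0.1729] [-0.2  -0.06] [0.4569 0.1669] [-0.2  -0.06] [0.4554 0.1608] turn/row -0.23714285714285704
```

>>> step_arm([
  [[0,0,-0.2],[0.1,-0.2,0]],
  [[-0.25,-0.05,0.05],[0,0,-0.25]],
  [[-0.2,-0.09,0.05],[0,0,-0.25]],
  [[-0.2,-0.08,0.05],[0,0,-0.25]],
  [[-0.2,-0.08,0.05],[0,0,-0.25]],
  [[-0.2,-0.07,0.05],[0,0,-0.2]],
  [[-0.2,-0.06,0.05],[0,0,-0.2]],
  [[0,0,0],[0,0,0]],
])

```text
time: 8.15
tcp_pos: [0.4582, 0.172, 0.0614]
orientation: [0.692, 0.722, 0.004, -0.002]
force: [-2.6, 0.6, 5.7]
opening: -0.001
```

```bash
python3 -c "
from h import *
to();look('s5')"
```

```text
t 8.15 tcp [0.4582 0.172  0.0614] yaw 92.4 zax [ 0.003  0.007 -1.   ] F [-2.6  0.6  5.7] open -0.001 q [ 0.25 -0.02  1.97  0.01  1.19 -1.37]
red 0.03 20 [0.4557 0.1502 0.047 ] cam 0.244 r 0.0863
red 0.055 21 [0.4496 0.1514 0.0717] cam 0.251 r 0.0925
red 0.095 4 [0.4467 0.1584 0.1027] cam 0.321 r 0.0962
tcp in phot(pivot): px 0.04200281241583394 py 0.0776949468687758 ang 0.495606891453496
```

View pics/s5c.png

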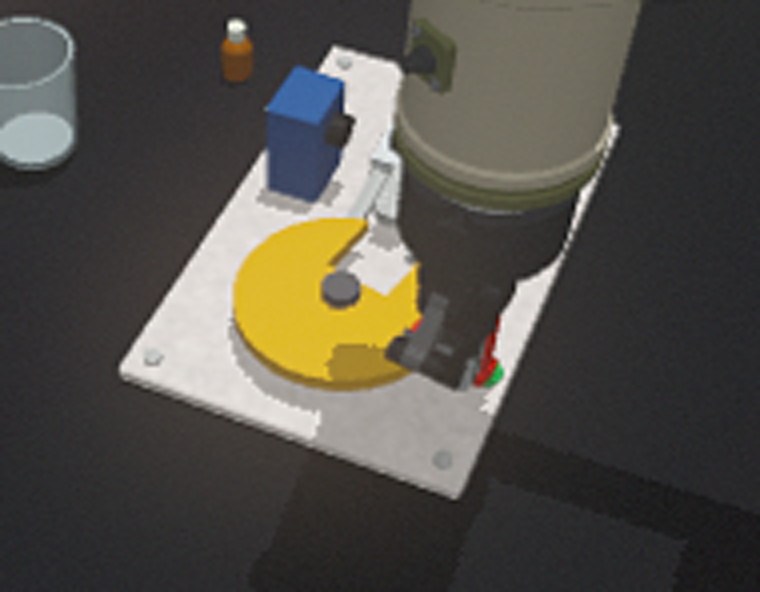

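>>> step_arm([
  [[0,0,-0.35],[0,0,-0.2]],
  [[-0.2,-0.06,0.05],[0,0,-0.2]],
  [[-0.2,-0.04,0.05],[0,0,-0.1]],
  [[-0.1,-0.03,0],[0,0,0]],
  [[0,0,0],[0,0,0]],
])

```text
time: 8.88
tcp_pos: [0.4551, 0.1565, 0.0673]
orientation: [0.659, 0.752, 0.003, -0.002]
force: [-0.6, 0.3, -0.2]
opening: 0.001
```

```bash
python3 -c "
from h import *
to();look('s6')"
```

```text
t 8.875 tcp [0.4551 0.1565 0.0673] yaw 97.6 zax [ 0.001  0.007 -1.   ] F [-0.6  0.3 -0.2] open 0.001 q [ 0.22 -0.05  1.98  0.01  1.2  -1.49]
red 0.03 20 [0.4662 0.1364 0.0467] cam 0.073 r 0.0758
tcp in phot(pivot): px 0.027266161093338417 py 0.08338762793761631 ang 0.31602250498543644
```

View pics/s6c.png

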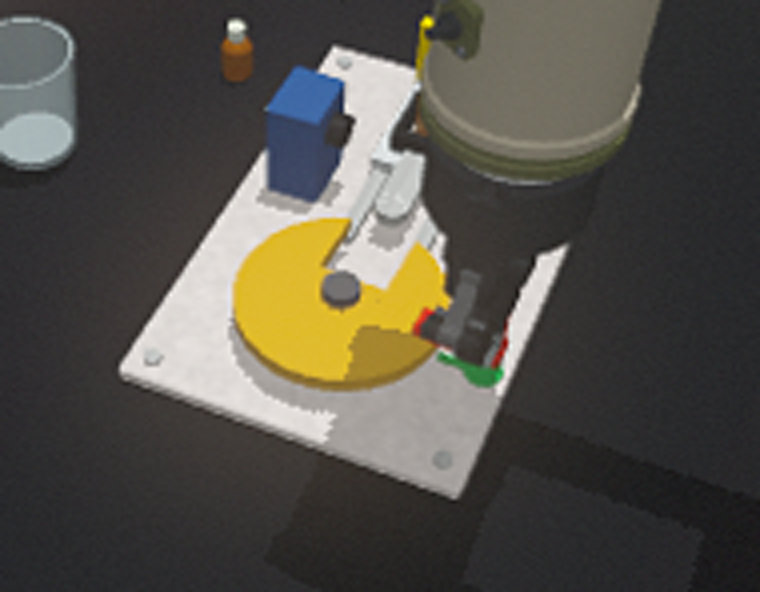

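>>> step_arm([
  [[-0.13,0,0],[0,0,0]],
  [[0,0,0],[0,0,0]],
  [[0.5,0,0],[0,0,0]],
  [[0.5,0,-0.5],[0,0,0]],
  [[0,0,-1],[0,0,0]],
  [[0,0,-1],[0,0,0]],
  [[0,0,-1],[0,0,0]],
  [[1,0,-1],[0,0,0]],
  [[1,0,0],[0,0,0]],
  [[1,0,0],[0,0,0]],
  [[0,0,0],[0,0,0]],
])

```text
time: 10.35
tcp_pos: [0.4377, 0.2828, 0.2169]
orientation: [0.657, 0.754, 0.006, -0.001]
force: [-1.0, -0.3, -0.8]
opening: 0.003
```

```bash
python3 -c "
from h import *
to();look('s7')
f=dict(np.load('pics/s7t.npz'));cv2.imwrite('pics/s7tc.png',cv2.resize(f['frame'][150:260,200:340,::-1],None,fx=5.5,fy=5.4,interpolation=2))"
```

```text
t 10.35 tcp [0.4377 0.2828 0.2169] yaw 97.8 zax [ 0.007  0.011 -1.   ] F [-1.  -0.3 -0.8] open 0.003 q [ 0.47 -0.09  1.74  0.01  1.48 -1.24]
red 0.03 98 [0.4686 0.135  0.047 ] cam 0.051 r 0.0735
red 0.055 90 [0.4554 0.1361 0.0746] cam 0.081 r 0.0866
red 0.095 50 [0.4575 0.1316 0.0987] cam 0.026 r 0.085
red 0.03 50 [0.4815 0.1344 0.0483] cam 0.017 r 0.0608
red 0.055 5 [0.4665 0.1318 0.0754] cam 0.012 r 0.0761
red 0.095 29 [0.459  0.131  0.1004] cam 0.017 r 0.0836
tcp in phot(pivot): px 0.15268098376449019 py 0.08010218305220956 ang 1.087633473058499
```

View pics/s7c.png

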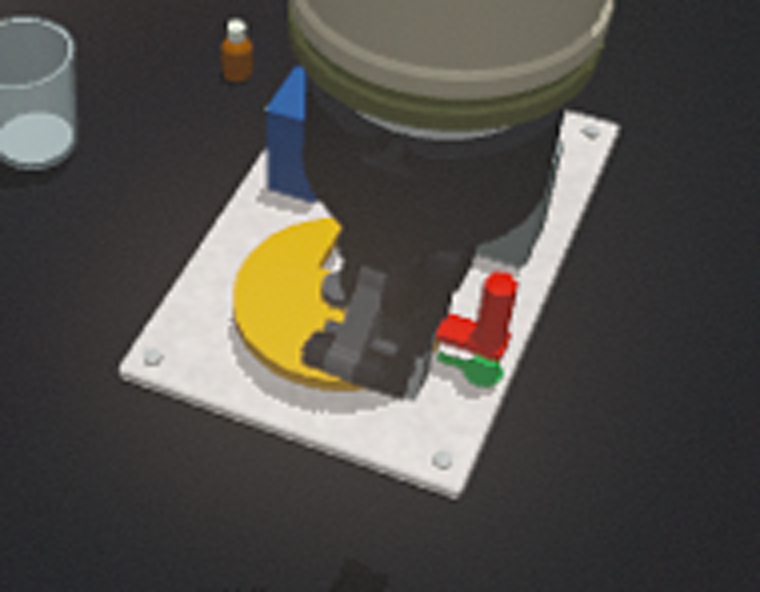

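View pics/s7tc.png

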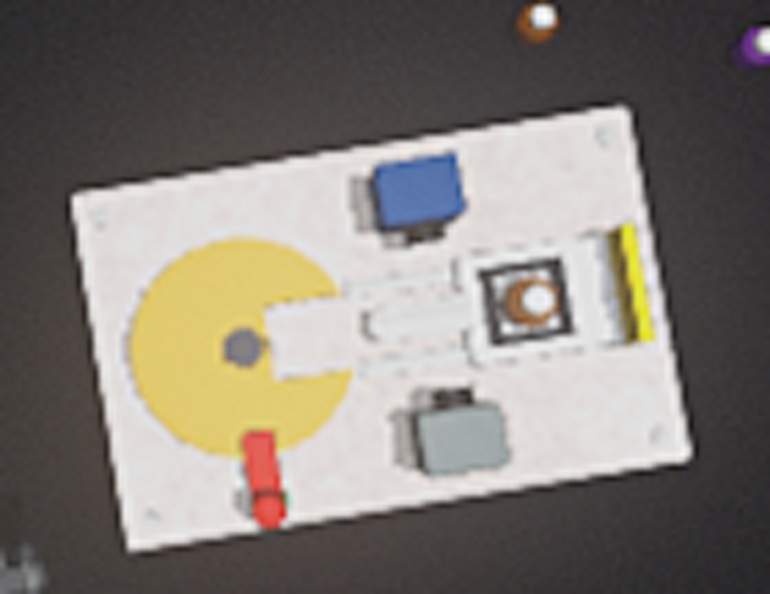

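>>> step_arm([
  [[-0.96,0.21,0],[0,0,0]],
  [[-0.96,0.21,0],[0,0,0]],
  [[-0.96,0.21,0],[0,0,0]],
  [[-0.96,0.21,0],[0,0,0]],
  [[-0.96,0.21,0],[0,0,0]],
  [[-0.96,0.21,0],[0,0,0]],
  [[-0.96,0.21,0],[0,0,0]],
  [[-0.96,0.21,0],[0,0,0]],
  [[-0.96,0.21,0],[0,0,0]],
  [[-0.96,0.21,0],[0,0,0]],
  [[-0.96,0.21,0],[0,0,0]],
  [[-0.96,0.21,0],[0,0,0]],
  [[-0.96,0.21,0],[0,0,0]],
  [[-0.96,0.21,0],[0,0,0]],
])

```text
time: 12.2
tcp_pos: [0.5767, -0.1294, 0.2154]
orientation: [0.662, 0.75, 0.003, -0.001]
force: [0.5, -0.2, 0.5]
opening: -0.001
```

>>> step_arm([
  [[0,0,0],[0,0,1]],
  [[0,0,0],[0,0,1]],
  [[0,0,0],[0,0,1]],
  [[0,0,0],[0,0,1]],
  [[0,0,0],[0,0,1]],
  [[0,0,0],[0,0,1]],
  [[0,0,0],[0,0,1]],
  [[0,0,0],[0,0,1]],
  [[0,0,0],[0,0,0.9]],
  [[0,0,0],[0,0,0]],
])

```text
time: 13.45
tcp_pos: [0.5702, -0.1404, 0.2153]
orientation: [0.999, 0.039, -0.003, -0.002]
force: [-0.4, 0.4, -0.2]
opening: -0.003
```

```bash
python3 -c "
from h import *
to((.582,-.1036,.2),9.3);to((.582,-.1036,.05))"
```

```text
t 13.45 tcp [ 0.5702 -0.1404  0.2153] yaw 4.5 zax [-0.005  0.003 -1.   ] F [-0.4  0.4 -0.2] open -0.003 q [-0.33  0.11  1.54  0.    1.5  -0.41]
units [ 0.49 -1.19  0.51]
turn units -0.4809955326904256
t 13.45 tcp [ 0.5702 -0.1404  0.2153] yaw 4.5 zax [-0.005  0.003 -1.   ] F [-0.4  0.4 -0.2] open -0.003 q [-0.33  0.11  1.54  0.    1.5  -0.41]
units [ 0.52 -1.17  5.51]
```

>>> step_arm([
  [[0.5,-0.7,0],[0,0,-0.5]],
  [[0,0,0.9],[0,0,0]],
  [[0,0,0.9],[0,0,0]],
  [[0,0,0.9],[0,0,0]],
  [[0,0,0.9],[0,0,0]],
  [[0,0,0.8],[0,0,0]],
  [[0,0,0.4],[0,0,0]],
  [[0,0,0],[0,0,0]],
])

```text
time: 14.45
tcp_pos: [0.5817, -0.121, 0.069]
orientation: [0.995, 0.098, -0.002, -0.001]
force: [-0.3, 1.1, -0.3]
opening: -0.002
```

```bash
python3 -c "
from h import *
to((.582,-.1036,.05),9.3);look('s8')"
```

```text
t 14.45 tcp [ 0.5817 -0.121   0.069 ] yaw 11.2 zax [-0.005  0.002 -1.   ] F [-0.3  1.1 -0.3] open -0.002 q [-0.29  0.25  1.66  0.    1.24 -0.49]
units [ 0.13 -0.57  0.64]
turn units 0.19228641374358874
red 0.03 132 [0.475  0.1352 0.047 ] cam 0.043 r 0.0672
red 0.055 90 [0.4552 0.1361 0.0745] cam 0.081 r 0.0868
red 0.095 49 [0.4576 0.1315 0.0987] cam 0.025 r 0.0849
red 0.03 49 [0.4809 0.1348 0.049 ] cam 0.026 r 0.0613
red 0.055 5 [0.4665 0.1318 0.0757] cam 0.012 r 0.076
red 0.095 29 [0.459  0.131  0.1004] cam 0.017 r 0.0836
tcp in phot(pivot): px -0.26753252400714683 py 0.002014534057044961 ang -1.5632664162167962
```

View pics/s8c.png

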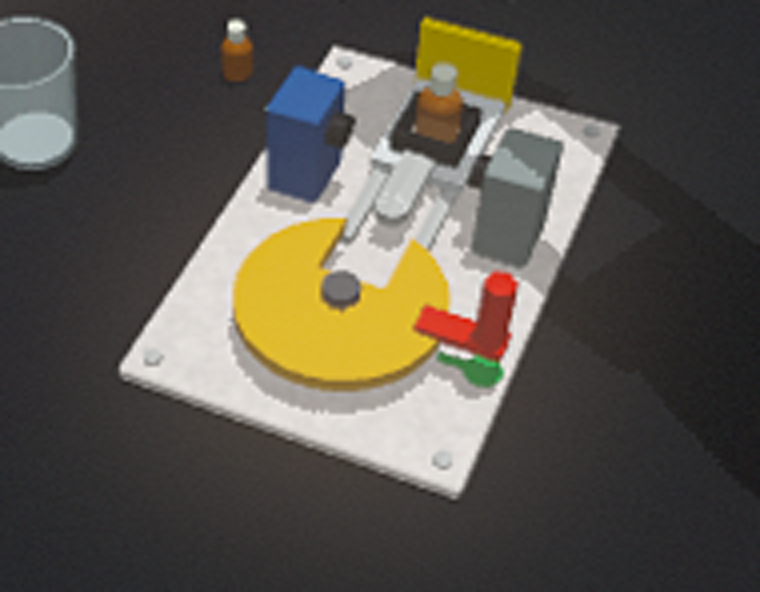

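>>> step_arm([
  [[0,0,0.5],[0,0,0.2]],
  [[0,-0.3,0],[0,0,0]],
  [[0,-0.3,0],[0,0,0]],
  [[0,-0.3,0],[0,0,0]],
  [[0,-0.2,0],[0,0,0]],
  [[0,-0.15,0],[0,0,0]],
  [[0,-0.15,0],[0,0,0]],
  [[0,-0.15,0],[0,0,0]],
  [[0,-0.15,0],[0,0,0]],
])

```text
time: 15.68
tcp_pos: [0.5763, -0.0682, 0.0578]
orientation: [0.997, 0.079, 0.001, 0.001]
force: [-0.5, -2.1, -0.8]
opening: 0.002
```

```bash
cat >> h.py <<'E'
def plate(f):
    P=cloud(f);hsv=cv2.cvtColor(f['frame'],cv2.COLOR_RGB2HSV).astype(int)
    O=np.array([.5538,.0691]);d=P[...,:2]-O;a=d@px;b=d@py
    m=(hsv[...,0]>20)&(hsv[...,0]<36)&(hsv[...,1]>130)&(a<-.05)&(a>-.17)&(abs(b)<.05)&(P[...,2]>.06)
    if m.sum():print('plate px',np.median(a[m]).round(4),m.sum())
E
python3 -c "
from h import *
to();look('s9')
for n in ('s8','s9'): plate(dict(np.load('pics/%s.npz'%n)));plate(dict(np.load('pics/%st.npz'%n)))"
```

```text
t 15.675 tcp [ 0.5763 -0.0682  0.0578] yaw 9.1 zax [ 0.002 -0.001 -1.   ] F [-0.5 -2.1 -0.8] open 0.002 q [-0.21  0.22  1.71 -0.    1.2  -0.36]
red 0.03 136 [0.4745 0.1352 0.047 ] cam 0.044 r 0.0676
red 0.055 90 [0.4555 0.136  0.0752] cam 0.079 r 0.0865
red 0.095 52 [0.4579 0.1314 0.0985] cam 0.022 r 0.0846
red 0.03 55 [0.481  0.1344 0.049 ] cam 0.02 r 0.0613
red 0.055 6 [0.4651 0.1304 0.08  ] cam -0.003 r 0.0777
red 0.095 28 [0.459  0.1313 0.1009] cam 0.02 r 0.0835
tcp in phot(pivot): px -0.2136354291761931 py -0.0001562735854778537 ang -1.571527823242874
plate px -0.1277 195
plate px -0.1269 77
plate px -0.1208 197
plate px -0.1176 38
```

View pics/s9c.png

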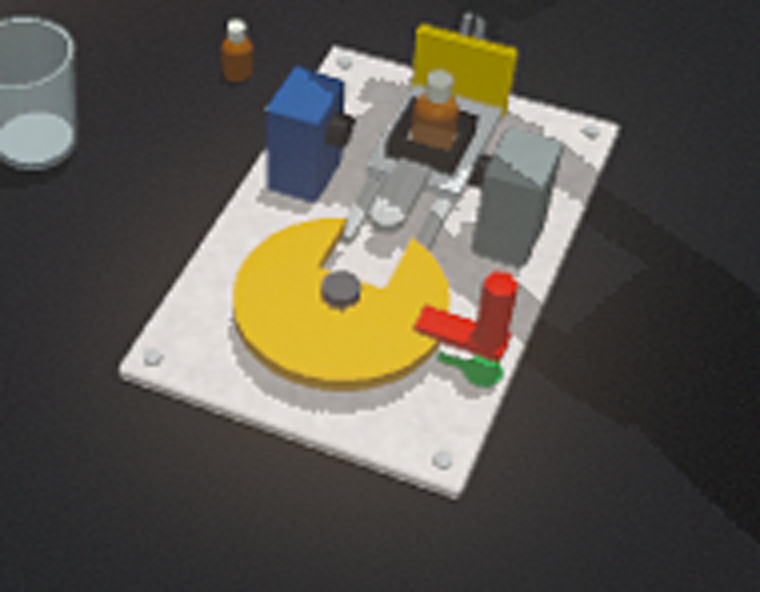

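>>> step_arm([
  [[0,-0.12,0],[0,0,0]],
  [[0,-0.15,0],[0,0,0]],
  [[0,-0.15,0],[0,0,0]],
  [[0,-0.15,0],[0,0,0]],
  [[0,-0.15,0],[0,0,0]],
  [[0,-0.15,0],[0,0,0]],
  [[0,-0.15,0],[0,0,0]],
  [[0,-0.1,0],[0,0,0]],
])

```text
time: 16.77
tcp_pos: [0.5705, -0.033, 0.0578]
orientation: [0.997, 0.079, 0.001, 0.001]
force: [0.8, -1.4, -0.5]
opening: 0.003
```

```bash
python3 -c "
from h import *
to();look('s10')
for n in ('s10',): plate(dict(np.load('pics/%s.npz'%n)));plate(dict(np.load('pics/%st.npz'%n)))"
```

```text
t 16.775 tcp [ 0.5705 -0.033   0.0578] yaw 9.1 zax [ 0.002 -0.001 -1.   ] F [ 0.8 -1.4 -0.5] open 0.003 q [-0.15  0.2   1.74 -0.    1.2  -0.31]
red 0.03 132 [0.4743 0.1349 0.0469] cam 0.041 r 0.0679
red 0.055 95 [0.4557 0.1362 0.0754] cam 0.082 r 0.0863
red 0.095 47 [0.4577 0.1312 0.0987] cam 0.021 r 0.0848
red 0.03 49 [0.4811 0.1344 0.0488] cam 0.019 r 0.0612
red 0.055 5 [0.4665 0.1318 0.0758] cam 0.012 r 0.076
red 0.095 30 [0.4591 0.1308 0.1011] cam 0.014 r 0.0836
tcp in phot(pivot): px -0.17816170341721868 py -8.188916552925835e-05 ang -1.5712559607015772
plate px -0.0848 203
```

View pics/s10c.png

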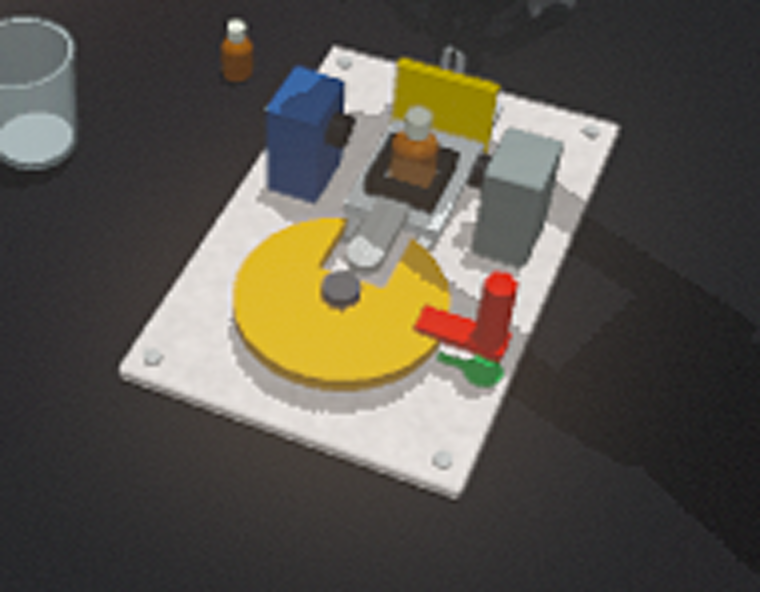

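>>> step_arm([
  [[0,-0.1,0],[0,0,0]],
  [[0,-0.1,0],[0,0,0]],
  [[0,-0.08,0],[0,0,0]],
])

```text
time: 17.25
tcp_pos: [0.5693, -0.0255, 0.0579]
orientation: [0.997, 0.079, 0.001, 0.002]
force: [1.6, -15.0, -1.4]
opening: 0.003
```

```bash
python3 -c "
from h import *
to();f=save('side','s11');plate(f)"
```

```text
t 17.25 tcp [ 0.5693 -0.0255  0.0579] yaw 9.1 zax [ 0.003 -0.003 -1.   ] F [  1.6 -15.   -1.4] open 0.003 q [-0.13  0.2   1.74 -0.    1.2  -0.29]
plate px -0.0775 202
```

>>> step_arm([
  [[0,0,0],[0,0,0]],
  [[0,0,0],[0,0,0]],
  [[0,0.3,0],[0,0,0]],
  [[0,0.8,0],[0,0,0]],
  [[0,0.8,0],[0,0,0]],
  [[0,0.6,-0.6],[0,0,0]],
  [[0,0.5,-1],[0,0,0]],
  [[0,0.5,-1],[0,0,0]],
  [[0,0.5,-1],[0,0,0]],
  [[0,0,-1],[0,0,0]],
  [[0,0,0],[0,0,0]],
  [[0,0,0],[0,0,0]],
])

```text
time: 18.8
tcp_pos: [0.5896, -0.1492, 0.2075]
orientation: [0.997, 0.079, 0.004, 0.001]
force: [0.2, -0.5, -0.4]
opening: -0.001
```

```bash
python3 -c "
from h import *
to();look('s12')
for n in ('s12','s12t'): plate(dict(np.load('pics/%s.npz'%n)))
f=dict(np.load('pics/s12t.npz'));cv2.imwrite('pics/s12tc.png',cv2.resize(f['frame'][100:260,200:360,::-1],None,fx=3.7,fy=3.7,interpolation=2))"
```

```text
t 18.8 tcp [ 0.5896 -0.1492  0.2075] yaw 9.1 zax [ 0.008 -0.002 -1.   ] F [ 0.2 -0.5 -0.4] open -0.001 q [-0.33  0.16  1.5   0.    1.47 -0.49]
red 0.03 133 [0.4744 0.1352 0.0471] cam 0.045 r 0.0677
red 0.055 88 [0.4554 0.1363 0.0749] cam 0.083 r 0.0865
red 0.095 50 [0.4573 0.1316 0.0988] cam 0.026 r 0.0852
red 0.03 47 [0.4806 0.1347 0.0491] cam 0.025 r 0.0616
red 0.055 5 [0.4665 0.1318 0.0758] cam 0.012 r 0.076
red 0.095 28 [0.4591 0.1311 0.1011] cam 0.017 r 0.0834
tcp in phot(pivot): px -0.29610616215933605 py -0.0002615211066976093 ang -1.5716795270525044
plate px -0.0777 197
plate px -0.0774 69
```

View pics/s12c.png

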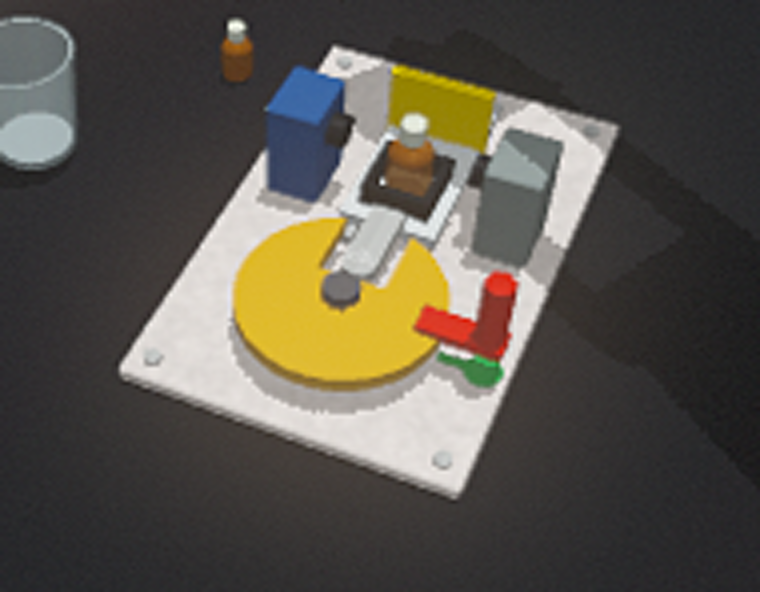

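View pics/s12tc.png

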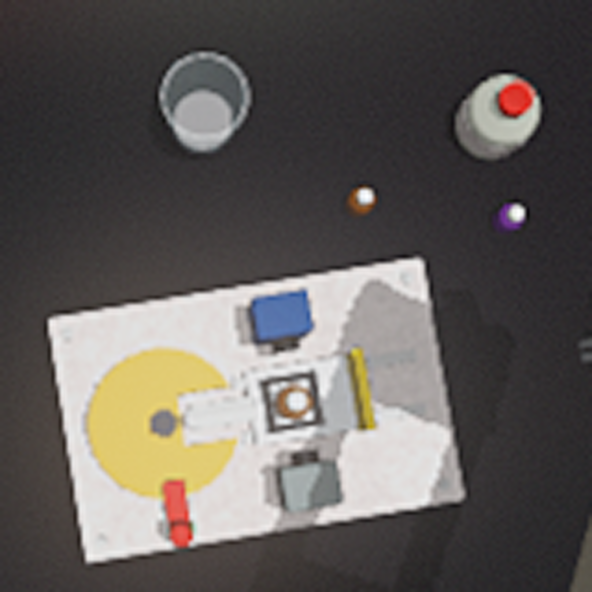

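The pictures show the carriage home, with its nose in the notch at about (370,240). The vial stands upright in its seat at (410,160), between the lamp and the detector. The lever stands over the green mark, and the arm is clear.

```bash
python3 -c "
from station import sign_off
print(sign_off())"
```

```text
the job is handed in; nothing more can be done
None
```

The carriage is fully home with the cam at its low point and the vial still standing in its seat. I handed the job in at about 19 s; `sign_off` reported no verdict.

- **Cam:** I pushed the red lever post with the shut fingertips from about 1.14 rad round to about 0.02 rad. The notch faced the nose and the lever stood over the green mark. The carriage was still back when I checked.
- **Carriage:** I then pushed the yellow plate until the force rose to about 15 N at the stop. The plate moved about 50 mm in both camera views.
- **Last checks, with the arm clear:**
  - The top of the post gave a cam angle of about 0.02 rad. Readings from the side of the post went up to 0.08 rad, because the side camera sees only its near face; this is still within the limit.
  - By eye, the vial was upright in its seat and the other glassware looked undisturbed. I did not measure either.
  - The wrist force was near zero and the fingers were at a height of about 0.21 m.
- **One irregularity:** late in the lever push an upward force of about 6 N showed at the wrist, probably a finger link on top of the post. I raised the tool about 6 mm and the force went away.

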